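Line up the order card and present the red stamp

ROBOT

A 6-joint arm with a two-finger parallel gripper is mounted at the origin on the work surface. World frame = base frame: x ahead of the robot, y to its left, z up, the work surface at z = 0. Lengths are in m, angles in rad, forces in N, time in s.
With the tool pointing down it reaches from about 0.425 to 1.125 m from the base axis. Payload 14.9 kg.
Tool frame: the origin (TCP) lies between the finger pads; the fingertips stand 25 mm ahead of it and the grasp point (between the pads) lies 6 mm ahead of it; z points along the fingers, y is the line along which they close (so a half turn about z gives the same grasp; the last joint's range is limited). The gripper opens to 91 mm and grips with 3 to 60 N. Pads are 32 mm wide; open, the fingers measure 118 mm over their backs; the gripper's body (76 mm by 178 mm) begins 60 mm behind the grasp point.
Start: joints at [-1.192, 0.379, 1.734, -0, 1.028, -0.033], TCP at [0.28, -0.641, 0.239] pointing down, gripper open.
Joint ranges: [-2.77, 2.77], [-0.74, 2.19], [0, 2.66], [-1.06, 4.2], [0.31, 2.87], [-3.08, 3.08]. Speed limits (rad/s): [1.89, 1.89, 2.39, 3.14, 3.14, 3.14].

INTERFACE

Orientations are given as a rotation vector (axis times angle).
In Python, from plant import manip gives the robot as it stands. The module is installed in compiled form; this text tells all that it offers.
- The arm moves only by the tool step_arm, never from a script. Its argument "moves" is a list of rows, each an object of numbers: "x", "y", "z": the shift along the tool's x, y, z in mm; "wx", "wy", "wz": the turn, a rotation vector about the tool's x, y, z in rad. In form: [{"x": .., "y": .., "z": .., "wx": .., "wy": .., "wz": ..}, ...]. A call has 1 to 5 rows; each row shifts and turns the commanded pose from where the row before left it, along the tool's axes as they then stand; what a row does not reach is not made up. A row lasts 1/8 s, in which the tool goes at most 62.5 mm and 10.7 degrees, less where a joint would pass 70% of its speed; a pose out of reach is approached as far as the arm can. A call with a gripper value outside its range is refused whole. "fingers" is the opening, from 0 (shut) to 1 (fully open), set as the call begins (left out, the last holds). The fingers move at their own pace and stop on an object; "squeeze" is the grip in N (left out, the last holds). Time passes only in rows, so rows that do not move let the fingers close. It gives the time, the measured TCP pose, the force, the opening and the grip force at its end, in the units of the state.
- manip.sense(): the state, without advancing time (a new reading comes with each control period).
- manip.snapshot(name): name is "scene" or "side" or "wrist"; returns (picture, depth): 400x640x3 uint8, red, green, blue; 400x640 float32, m along the optical axis (not along the pixel's ray), 0 where there is no reading.
- manip.calibration(name): a dict with "fovy" (degrees; the focal length in pixels is half the picture's height over the tangent of half this angle, whatever the lens; pixels are square), "cx", "cy" (the principal point, pixels), "k1" (the pictures are not rectified: a ray, as slopes to the right and down, at radius r is drawn at 1 + k1 r^2 times it, then the intrinsics apply), "xyz" and "orientation" of the camera in the world; the wrist camera has in their place "tool_from_camera" (4x4, takes a point from camera to tool coordinates, whose origin is the TCP and whose axes are the flange's). Camera axes: x right, y down, z forward; pixel columns grow to the right and rows downward; lengths in m; the calibration is good to about 2 mm. A picture is of the moment at which its call begins: read the wrist's pose just before it. calibration takes no time and is no camera call.
- manip.close_job(): hands the job in; it is judged then, once.
Trained networks look in the newest picture that a camera, given by its name, has taken for a name from the list of things; names that differ only in an ending like _2 or _b are one class to them, and where a whole thing is asked for, a point or a joint stands for the part that bears it (a point fixed in the world has none). Each returns a list of dicts, best first, with "conf" (0 to 1); they miss things now and then, are a little off and sometimes report something else, mostly with a low value. They report only what shows in the picture. A call takes as long as a camera call. They do not tell look-alikes from the thing itself.
- manip.regions_of(camera, label): "mask" (400x640 bool, what is visible of it) and "uv" ([column, row] in pixels, amid what is visible of it).
- manip.place_of(camera, label): "uv" ([column, row] in pixels: a listed point, or the origin of a listed thing).
The state is a dict: "time": time; "q": joint angles; "qd": joint speeds; "joint_efforts": joint torques, N m; "eef_pos": TCP position; "tcp_rot": TCP orientation; "force": force on the tool from outside, world axes, zero at the start; "ft_torque": the same for the moment, N m; "gripper_width": finger opening in m; "finger_force": force on a finger pad.
Only numpy, scipy, OpenCV 4.12 (cv2) and the standard library are available. Lean on these libraries where they do the work, as an engineer would, in place of code of your own. Each camera call takes 0.05 s, during which the arm holds its last target. There are 200 camera calls.

TASK

Get the stamping desk ready: by its yellow knob, slide the card carrier until the blue dot on the card is right under the brass pointer and stop there for a second, then slide it on until the red dot is right under the pointer and leave it there. Then grip the yellow knob on top of the stamp carousel and turn it until the red stamp faces front, in line with the orange arrow tongue of the base, and finish while still gripping the knob and holding the carousel still there, because its spring swings it back if let go. Keep all the stamps standing in their pockets and leave everything else on the desk alone.

Things in the scene. Friction and masses are not known exactly. Their poses are not given: they have to be found in the camera images.
- pointer_tip (a point): the lower end of the brass pointer of the x-y card stage: a cone hanging from a thin brass arm (6 mm thick, about 68 mm above the table) that comes in from the stage's far side, from a post 110 mm beyond the tip. The tip hangs about 6 mm above the card and never moves in a run.
- carrier: black card carrier, 150 (x) x 140 (y) x 8 mm, top 36 mm above the table, white card on it. Slides without turning on crossed slides along its own x (90 mm in all) and y (120 mm in all), both at once if pushed so; each resists with about 1.2 N plus 6 N per m/s and stays where left. Origin under its middle at table height; x points away from its knob, to the pointer's post; z up.
- carrier_knob (a point): centre of the top of the carrier's yellow upright knob, a plain cylinder 26 mm across and 32 mm high on a thin neck, fixed on the near edge of the carrier; its top is 78 mm above the table, 42 mm above the carrier. The knob does not turn. Grip it 14 mm below its top to move the carrier.
- blue_mark (a point): centre of the blue dot, 14 mm across, on the card: at (0, 30) mm in the carrier's x, y.
- red_mark (a point): centre of the red dot, 14 mm across, on the card: at (45, -30) mm in the carrier's x, y. Both dots can be brought under the pointer.
- front (a point): the carousel's front place: a fixed point 72 mm from its axis, towards the orange tongue with black arrow that sticks out of the black base on the robot's side (tongue 34 mm wide, ending 142 mm from the axis). 22 mm above the table, where the underside of a stamp that faces front is centred. Does not turn.
- carousel_knob: yellow ribbed knob on the carousel's axis, 40 mm across, 34 mm high, origin mid-underside, 124 mm above the table. One piece with the grey disc (204 mm across, six pockets 72 mm from the axis). Turns up to 1.7 rad either way from its start, against a light spring (0.03 N m/rad) that swings it back when let go. The red stamp starts 0.7 to 1.4 rad from front, on either side: one grasp will do.
- stamp_red: self-inking hand stamp with a red cap on a grey foot, a cylinder 41 mm across and 48 mm high, standing loosely (2 mm play) in a 10 mm deep pocket of the carousel, origin in the middle of its underside. It rides round with the carousel.
- stamp_green: a stamp like the red one with a bright green cap, in another pocket; stays in its pocket.
- stamp_blue: a stamp like the red one with a blue cap, in another pocket; stays in its pocket.
- stamp_black: a stamp like the red one with a black cap, in another pocket; stays in its pocket.
- stamp_white: a stamp like the red one with a white cap, in another pocket; stays in its pocket.
- stamp_purple: a stamp like the red one with a purple cap, in another pocket; stays in its pocket.
- tin: bystander, to be left alone: flat round black tin, 52 mm across, 20 mm high; origin in the middle of its underside.
- lancet_box: bystander, to be left alone: green box, 70 x 40 x 35 mm high; origin in the middle of its underside.
- card_terminal: bystander, to be left alone: card terminal, 160 x 75 x 30 mm high; origin in the middle of its underside.
- bottle: bystander, to be left alone: capped bottle, 60 mm across, 190 mm high; origin in the middle of its underside.
- carton_blue: bystander, to be left alone: blue carton, 50 x 60 x 100 mm high; origin in the middle of its underside.
- carton_purple: bystander, to be left alone: purple carton, 50 x 60 x 90 mm high; origin in the middle of its underside.
Not all that is in view belongs to the job. What is shaped like the part that bears front but white is not meant.

How it is judged:
On the way, in this order (a step that is already met when the one before it is completed fails the run):
1. the blue dot is under the pointer and the carrier rests there (horizontal distance between blue_mark and pointer_tip below 0.006 m and linear speed of carrier below 0.01 m/s), for 0.4 s.
2. then the red dot is under the pointer and the carrier rests there (horizontal distance between red_mark and pointer_tip below 0.006 m and linear speed of carrier below 0.01 m/s), for 0.4 s.
At the end, for the whole second after the job is handed in: The red dot is within 6 mm of the pointer tip (horizontally) with the carrier at rest; the red stamp is within 12 mm of the front place; the carousel stands still (under 0.1 rad/s) with the fingers gripping its knob (over 2 N); all six stamps stand upright in their pockets (all of step 2 and horizontal distance between stamp_red and front below 0.012 m and angular speed of carousel_knob below 0.1 rad/s and contact force between the fingers and carousel_knob above 2 N and angle between each of stamp_red, stamp_green, stamp_blue, stamp_black, stamp_white, stamp_purple's own z axis and vertical below 0.2 rad and height (world z) of each of stamp_red, stamp_green, stamp_blue, stamp_black, stamp_white, stamp_purple below 0.03 m and horizontal distance between each of stamp_red, stamp_green, stamp_blue, stamp_black, stamp_white, stamp_purple and carousel_knob below 0.08 m); the arm keeps its last pose, push and grip.
It fails at once if a bystander (tin, green box, card terminal, bottle, blue or purple carton) is moved by more than 30 mm or tipped (distance of any of tin, lancet_box, card_terminal, bottle, carton_blue, carton_purple from where it was at the start of the episode above 0.03 m or angle between any of tin, lancet_box, card_terminal, bottle, carton_blue, carton_purple's own z axis and vertical above 0.5 rad).
It fails at once if a stamp tips over or leaves its pocket (angle between any of stamp_red, stamp_green, stamp_blue, stamp_black, stamp_white, stamp_purple's own z axis and vertical above 0.5 rad or height (world z) of any of stamp_red, stamp_green, stamp_blue, stamp_black, stamp_white, stamp_purple above 0.05 m).
It also fails if it takes over 51 s, if anything falls off the work surface, if the arm or the gripper's body presses on something with over 40 N, if the wrist force passes 120 N, or if a joint passes its speed limit or range.

## Working session

There is one attempt and no reset: what is moved stays moved. The work goes in short steps, Python scripts to look and compute and a tool call to move; the robot and the scene stay as the last step left them, time stands still between calls to the robot, and variables do not carry over. Pictures are saved under pics/ and viewed, at most 10 in all, crops included, and the job is handed in when it is done.

Besides the shell and the picture viewer there is one more tool, called as name([rows], argument=value, ...), one row to a line, values as JSON. step_arm: Moves the arm, as the interface text tells. Its arguments: {"type":"object","properties":{"moves":{"type":"array","items":{"type":"object","properties":{"x":{"type":"number"},"y":{"type":"number"},"z":{"type":"number"},"wx":{"type":"number"},"wy":{"type":"number"},"wz":{"type":"number"}}}},"fingers":{"type":"number"},"squeeze":{"type":"number"}},"required":["moves"]}

```bash
mkdir -p pics
cat > h.py <<'E'
import numpy as np, cv2
from scipy.spatial.transform import Rotation as R
from plant import manip
def rot(o):
    o=np.array(o,float)
    if o.shape==(3,3): return o
    return R.from_rotvec(o).as_matrix() if o.size==3 else R.from_quat(o).as_matrix()
def cam(name,s=None):
    c=manip.calibration(name); f=200/np.tan(np.radians(c['fovy'])/2)
    if 'xyz' in c: return c,f,rot(c['orientation']),np.array(c['xyz'])
    s=s or manip.sense(); T=np.array(c['tool_from_camera']); Rt=rot(s['tcp_rot'])
    return c,f,Rt@T[:3,:3],Rt@T[:3,3]+np.array(s['eef_pos'])
def ray(C,uv):
    c,f,Rm,p=C; d=(np.array(uv,float)-[c['cx'],c['cy']])/f; u=d.copy()
    for _ in range(20): u=d/(1+c['k1']*(u@u))
    return p,Rm@np.array([u[0],u[1],1])
def atz(C,uv,z):
    p,d=ray(C,uv); return p+d*(z-p[2])/d[2]
def proj(C,P):
    c,f,Rm,p=C; q=Rm.T@(np.array(P)-p); u=q[:2]/q[2]; u=u*(1+c['k1']*(u@u)); return u*f+[c['cx'],c['cy']]
def snap(name,fn=None):
    s=manip.sense(); a,d=manip.snapshot(name)
    if fn: cv2.imwrite('pics/'+fn,a[:,:,::-1])
    return cam(name,s),a,d
E
python3 - <<'E'
from h import *
s=manip.sense();print({k:np.round(v,3) for k,v in s.items()})
for n in ['scene','side','wrist']:
    print(n,manip.calibration(n))
    C,a,d=snap(n,n+'0.png')
    for l,z in [('pointer_tip',.042),('carrier_knob',.078),('blue_mark',.036),('red_mark',.036),('front',.022),('carousel_knob',.124),('stamp_red',.022),('carrier',0)]:
        for r in manip.place_of(n,l)[:3]: print(n,l,np.round(r['uv'],1),round(r['conf'],2),np.round(atz(C,r['uv'],z),4))
E
```

```text
{'time': np.float64(0.0), 'q': array([-1.192,  0.379,  1.735,  0.   ,  1.028, -0.033]), 'qd': array([-0.   , -0.001,  0.   ,  0.001,  0.   , -0.   ]), 'joint_efforts': array([ 6.0000e-03, -7.6372e+01, -4.3438e+01,  6.5000e-02,  4.2000e-02,
       -0.0000e+00]), 'eef_pos': array([ 0.28 , -0.641,  0.238]), 'tcp_rot': array([-3.074, -0.642,  0.   ]), 'force': array([-1.031, -0.377, -0.101]), 'ft_torque': array([ 0.015, -0.006, -0.05 ]), 'finger_force': np.float64(0.0), 'gripper_width': np.float64(0.091)}
scene {'fovy': 42.097950167851835, 'cx': 318.6464783829393, 'cy': 198.93428826232562, 'k1': 0.015611529308512305, 'xyz': array([ 0.92661436, -0.5113243 ,  1.15090789]), 'orientation': array([-2.48997501, -0.81887122,  0.20427142])}
scene pointer_tip [277.1 281. ] 0.84 [ 0.6042 -0.2016  0.042 ]
scene carrier_knob [230.7 265.1] 0.93 [ 0.5084 -0.2436  0.078 ]
scene blue_mark [261.3 269.6] 0.64 [ 0.5559 -0.1997  0.036 ]
scene blue_mark [342.9 163.9] 0.59 [0.5383 0.155  0.036 ]
scene red_mark [269.9 305.7] 0.93 [ 0.6259 -0.255   0.036 ]
scene front [286.5  72.9] 0.96 [0.2152 0.3301 0.022 ]
s
[... 935 characters left out ...]
carousel_knob [219.9 233.7] 0.6 [0.5705 0.2303 0.124 ]
side stamp_red [213.5 292.2] 0.91 [0.5367 0.2847 0.022 ]
side stamp_red [235.7 248.4] 0.63 [0.6189 0.1579 0.022 ]
side carrier [363.2 197.5] 0.88 [ 0.5732 -0.2478  0.    ]
wrist {'fovy': 65.15109538236952, 'cx': 323.591078898257, 'cy': 207.29080012990116, 'k1': -0.03177599958196855, 'tool_from_camera': array([[ 6.97222263e-04, -9.54703152e-01, -2.97559078e-01,
         8.49821871e-02],
       [ 9.99999476e-01,  8.88692848e-04, -5.08188045e-04,
        -7.22001255e-04],
       [ 7.49607353e-04, -2.97558568e-01,  9.54703272e-01,
        -1.44877619e-01],
       [ 0.00000000e+00,  0.00000000e+00,  0.00000000e+00,
         1.00000000e+00]])}
```

View pics/scene0.png

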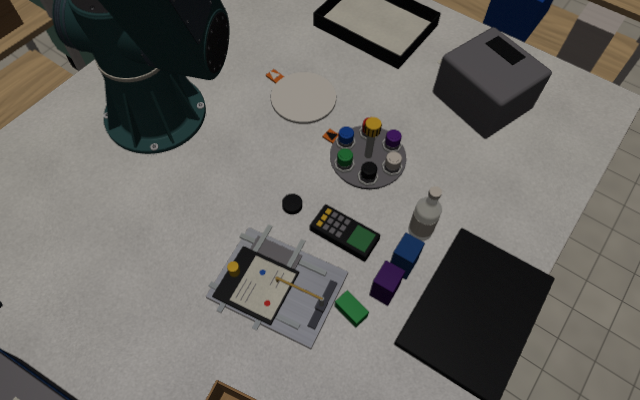

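View pics/side0.png

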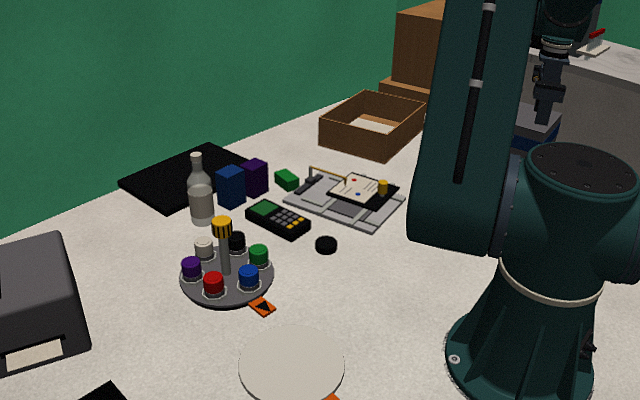

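The scene shows the real carousel at (370,150) with its orange tongue at (330,136), and the white decoy at (303,95). The stage is at (275,285), with its knob at (232,267). I'll move over the stage and look with the wrist camera.

step_arm([
  {"x": 50, "y": -30},
  {"x": 50, "y": -30},
  {"x": 50, "y": -30},
  {"x": 50, "y": -30},
  {"x": 50, "y": -30},
])

```text
validation failed for argument at $.mo...
```

step_arm([
  {"x": 50, "y": -30},
  {"x": 50, "y": -30},
  {"x": 50, "y": -30},
  {"x": 20, "y": -20},
  {"x": 0},
])

```text
validation failed for argument at $.mo...
```

```bash
cat > m.py <<'E'
from h import *
import sys
def look(fn):
    s=manip.sense();print(round(s['time'],2),np.round(s['eef_pos'],4),np.round(s['tcp_rot'],3),np.round(s['force'],1),round(s['gripper_width'],4),round(s['finger_force'],1))
    C,a,d=snap('wrist',fn)
    for l,z in [('pointer_tip',.042),('carrier_knob',.078),('blue_mark',.036),('red_mark',.036),('carrier',0)]:
        for r in manip.place_of('wrist',l)[:2]: print(l,np.round(r['uv'],1),round(r['conf'],2),np.round(atz(C,r['uv'],z),4))
    return C,a,d
if __name__=='__main__': look(sys.argv[1])
E
python3 m.py w1.png
```

```text
1.35 [ 0.2802 -0.6415  0.2389] [-3.075 -0.642  0.   ] [ 0.2 -0.6 -0.4] 0.091 0.0
```

View pics/w1.png

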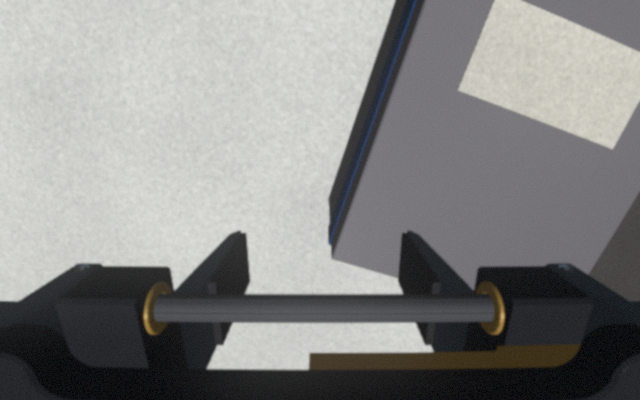

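The move calls were refused, so the arm hasn't moved. The picture only shows the tray edge near the start pose. I'll retry with full rows.

step_arm([
  {"x": 50, "y": -30, "z": 0, "wx": 0, "wy": 0, "wz": 0},
  {"x": 50, "y": -30, "z": 0, "wx": 0, "wy": 0, "wz": 0},
  {"x": 50, "y": -30, "z": 0, "wx": 0, "wy": 0, "wz": 0},
  {"x": 50, "y": -30, "z": 0, "wx": 0, "wy": 0, "wz": 0},
  {"x": 50, "y": -30, "z": 0, "wx": 0, "wy": 0, "wz": 0},
])

```text
time: 2.28
eef_pos: [0.4501, -0.4024, 0.2392]
tcp_rot: [3.075, 0.642, 0.0]
force: [0.8, 0.2, -0.4]
gripper_width: 0.0913
finger_force: 0.0
```

step_arm([
  {"x": 30, "y": -40, "z": 0, "wx": 0, "wy": 0, "wz": 0},
  {"x": 25, "y": -40, "z": 0, "wx": 0, "wy": 0, "wz": 0},
  {"x": 20, "y": -28, "z": 0, "wx": 0, "wy": 0, "wz": 0},
  {"x": 0, "y": 0, "z": 0, "wx": 0, "wy": 0, "wz": 0},
])

```text
time: 2.78
eef_pos: [0.475, -0.2733, 0.2391]
tcp_rot: [-3.074, -0.646, -0.0]
force: [-0.4, -0.4, 0.1]
gripper_width: 0.091
finger_force: 0.0
```

```bash
python3 m.py w2.png
```

```text
2.77 [ 0.475  -0.2733  0.2391] [-3.074 -0.646 -0.   ] [-0.4 -0.4  0.1] 0.091 0.0
pointer_tip [310.2  41.9] 0.84 [ 0.6066 -0.1998  0.042 ]
carrier_knob [311.5 151.8] 0.76 [ 0.5121 -0.2431  0.078 ]
blue_mark [293.6  89.9] 0.77 [ 0.5584 -0.2012  0.036 ]
red_mark [362.5  57.5] 0.81 [ 0.6157 -0.2537  0.036 ]
carrier [326.1  98.4] 0.97 [ 0.5655 -0.2356  0.    ]
```

View pics/w2.png

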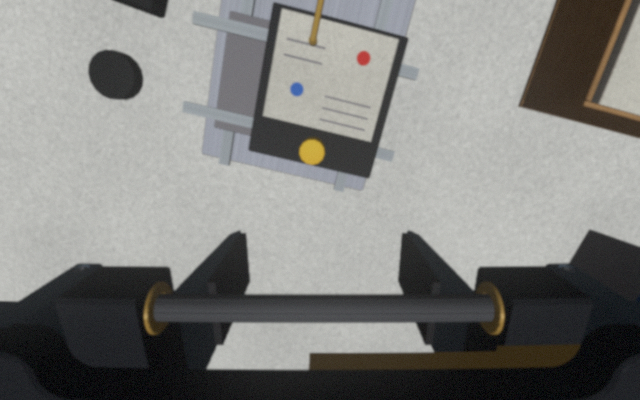

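The wrist view shows the knob at (311,152), blue dot (297,89), red dot (363,58) and pointer tip (313,42), which agrees with the networks. The carrier yaw is about 10.8°. Next I'll align and descend onto the knob.

step_arm([
  {"x": 0, "y": 0, "z": 0, "wx": 0, "wy": 0, "wz": 0.115},
  {"x": 0, "y": 0, "z": 0, "wx": 0, "wy": 0, "wz": 0.115},
  {"x": 41.5, "y": -23, "z": 30, "wx": 0, "wy": 0, "wz": 0},
  {"x": 0, "y": 0, "z": 40, "wx": 0, "wy": 0, "wz": 0},
  {"x": 0, "y": 0, "z": 0, "wx": 0, "wy": 0, "wz": 0},
])

```text
time: 3.7
eef_pos: [0.5099, -0.2444, 0.1666]
tcp_rot: [-3.126, -0.285, 0.007]
force: [0.2, 0.5, 0.0]
gripper_width: 0.0916
finger_force: 0.0
```

```bash
python3 m.py w3.png
```

```text
3.7 [ 0.5099 -0.2444  0.1666] [-3.126 -0.285  0.007] [0.2 0.5 0. ] 0.0916 0.0
pointer_tip [296.7  87.5] 0.88 [ 0.6058 -0.2033  0.042 ]
carrier_knob [322.1 216.2] 0.92 [ 0.5137 -0.2413  0.078 ]
blue_mark [286.2 143.9] 0.77 [ 0.5589 -0.201   0.036 ]
red_mark [360.4  87.3] 0.85 [ 0.6158 -0.2544  0.036 ]
carrier [324.  139.1] 0.83 [ 0.5656 -0.233   0.    ]
```

View pics/w3.png

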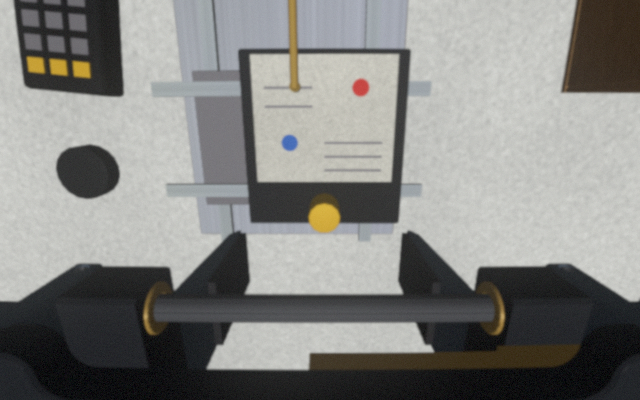

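The tool is aligned and centred: knob at (323,217), tip (295,88), blue (290,143), red (361,87). Now I'll descend and grip.

step_arm([
  {"x": 4, "y": -2, "z": 45, "wx": 0, "wy": 0, "wz": 0},
  {"x": 0, "y": 0, "z": 40, "wx": 0, "wy": 0, "wz": 0},
  {"x": 0, "y": 0, "z": 12, "wx": 0, "wy": 0, "wz": 0},
  {"x": 0, "y": 0, "z": 0, "wx": 0, "wy": 0, "wz": 0},
])

```text
time: 4.5
eef_pos: [0.5152, -0.2424, 0.0725]
tcp_rot: [-3.129, -0.285, 0.0]
force: [0.6, -0.4, 1.0]
gripper_width: 0.0911
finger_force: 0.0
```

step_arm([
  {"x": 0, "y": 0, "z": 0, "wx": 0, "wy": 0, "wz": 0},
  {"x": 0, "y": 0, "z": 0, "wx": 0, "wy": 0, "wz": 0},
  {"x": 0, "y": 0, "z": 0, "wx": 0, "wy": 0, "wz": 0},
  {"x": 0, "y": 0, "z": 0, "wx": 0, "wy": 0, "wz": 0},
], fingers=0, squeeze=25)

```text
time: 5.0
eef_pos: [0.5151, -0.2422, 0.0723]
tcp_rot: [3.128, 0.285, 0.001]
force: [-0.6, 0.6, -0.3]
gripper_width: 0.0541
finger_force: 0.0
```

```bash
cat >> m.py <<'E'
    C,a,d=look('z_'+sys.argv[1])
    hsv=cv2.cvtColor(a,cv2.COLOR_RGB2HSV)
    for n,h0,h1 in [('blue',105,125),('red',170,180)]:
        m=cv2.inRange(hsv,(h0,110,60),(h1,255,255))
        k,_,st,ce=cv2.connectedComponentsWithStats(m)
        for i in range(1,k):
            if st[i,4]>150: print(n,st[i],np.round(ce[i],1),np.round(atz(C,ce[i],.036),4))
E
python3 m.py w4.png
```

```text
File "m.py", line 10
    C,a,d=look('z_'+sys.argv[1])
IndentationError: unexpected indent
```

step_arm([
  {"x": 0, "y": 0, "z": 0, "wx": 0, "wy": 0, "wz": 0},
  {"x": 0, "y": 0, "z": 0, "wx": 0, "wy": 0, "wz": 0},
  {"x": 0, "y": 0, "z": 0, "wx": 0, "wy": 0, "wz": 0},
  {"x": 0, "y": 0, "z": 0, "wx": 0, "wy": 0, "wz": 0},
  {"x": 0, "y": 0, "z": 0, "wx": 0, "wy": 0, "wz": 0},
])

```text
time: 5.62
eef_pos: [0.515, -0.2422, 0.0719]
tcp_rot: [3.129, 0.285, -0.0]
force: [-0.6, -0.8, -0.5]
gripper_width: 0.0256
finger_force: 25.0
```

```bash
sed -i 's/^if __name__.*/if __name__=="__main__":/; s/z_/z/' m.py; sed -i "s/look('z'+sys/look(''+sys/" m.py
python3 m.py w4.png
```

```text
5.62 [ 0.515  -0.2422  0.0719] [ 3.129  0.285 -0.   ] [-0.6 -0.8 -0.5] 0.0256 25.0
pointer_tip [283.7  88.3] 0.81 [ 0.6052 -0.2034  0.042 ]
carrier_knob [324.3 288.9] 0.97 [ 0.5131 -0.2421  0.078 ]
blue_mark [271.3 167.5] 0.92 [ 0.5611 -0.2019  0.036 ]
red_mark [381.   87.5] 0.85 [ 0.6155 -0.2545  0.036 ]
carrier [326.8 155.8] 0.57 [ 0.5688 -0.2337  0.    ]
carrier [  9.9 199.2] 0.4 [ 0.4954 -0.0071  0.    ]
blue [261 159  23  22 378] [272. 169.] [ 0.5603 -0.2024  0.036 ]
```

View pics/w4.png

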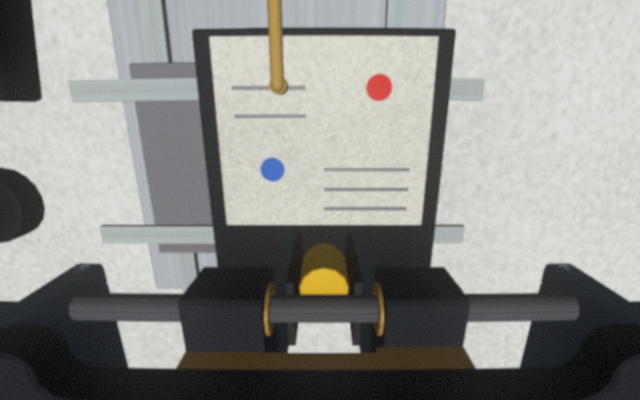

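The knob is gripped (25 N). Blue is at (272,169) and the tip at about (283,88), so I need to go +44 mm in x and +9 mm in y.

step_arm([
  {"x": 10, "y": 2, "z": 0, "wx": 0, "wy": 0, "wz": 0},
  {"x": 14, "y": 3, "z": 0, "wx": 0, "wy": 0, "wz": 0},
  {"x": 14, "y": 3, "z": 0, "wx": 0, "wy": 0, "wz": 0},
  {"x": 6, "y": 1, "z": 0, "wx": 0, "wy": 0, "wz": 0},
  {"x": 0, "y": 0, "z": 0, "wx": 0, "wy": 0, "wz": 0},
])

```text
time: 6.55
eef_pos: [0.5607, -0.2432, 0.0719]
tcp_rot: [3.128, 0.286, 0.001]
force: [1.4, -1.6, -1.0]
gripper_width: 0.0253
finger_force: 25.0
```

```bash
python3 m.py w5.png; python3 -c "
import cv2;a=cv2.imread('pics/w5.png')[30:180,200:440];cv2.imwrite('pics/w5c.png',cv2.resize(a,None,fx=3,fy=3,interpolation=2))"
```

```text
6.55 [ 0.5607 -0.2432  0.0719] [3.128e+00 2.860e-01 1.000e-03] [ 1.4 -1.6 -1. ] 0.0253 25.0
pointer_tip [267.8 171.8] 0.97 [ 0.6053 -0.202   0.042 ]
carrier_knob [322.8 287.1] 0.97 [ 0.5597 -0.2421  0.078 ]
blue_mark [271.1 169.4] 0.92 [ 0.6057 -0.2029  0.036 ]
red_mark [380.9  86.2] 0.8 [ 0.6618 -0.2553  0.036 ]
carrier [324.6 156.5] 0.61 [ 0.6138 -0.2332  0.    ]
blue [268 159  16  21 242] [275.3 168.1] [ 0.6069 -0.2052  0.036 ]
```

View pics/w5c.png

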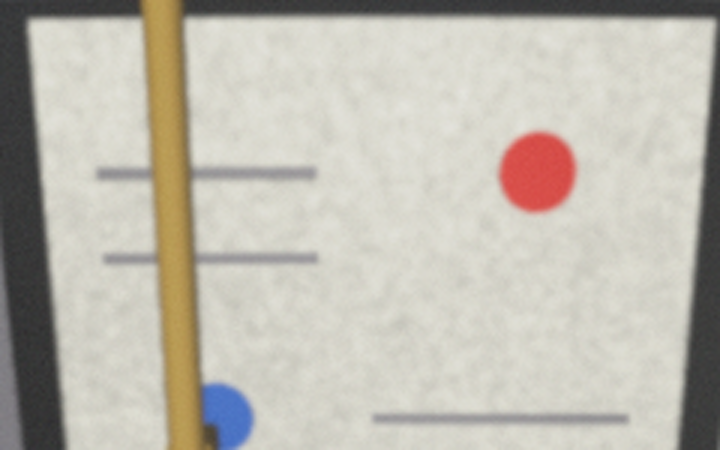

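Blue is under the tip: both measure about (0.605,-0.203), and the crop shows the tip end over the dot. I'll hold for a second, then slide to red.

step_arm([
  {"x": 0, "y": 0, "z": 0, "wx": 0, "wy": 0, "wz": 0},
  {"x": 0, "y": 0, "z": 0, "wx": 0, "wy": 0, "wz": 0},
  {"x": 0, "y": 0, "z": 0, "wx": 0, "wy": 0, "wz": 0},
  {"x": 0, "y": 0, "z": 0, "wx": 0, "wy": 0, "wz": 0},
  {"x": 0, "y": 0, "z": 0, "wx": 0, "wy": 0, "wz": 0},
])

```text
time: 7.48
eef_pos: [0.5598, -0.243, 0.0719]
tcp_rot: [-3.129, -0.285, 0.0]
force: [-1.3, -1.5, -0.6]
gripper_width: 0.0255
finger_force: 25.0
```

step_arm([
  {"x": 0, "y": 0, "z": 0, "wx": 0, "wy": 0, "wz": 0},
  {"x": 0, "y": 0, "z": 0, "wx": 0, "wy": 0, "wz": 0},
  {"x": 0, "y": 0, "z": 0, "wx": 0, "wy": 0, "wz": 0},
  {"x": 0, "y": 0, "z": 0, "wx": 0, "wy": 0, "wz": 0},
])

```text
time: 7.98
eef_pos: [0.5598, -0.243, 0.0719]
tcp_rot: [-3.129, -0.285, 0.0]
force: [-1.3, -0.7, -0.2]
gripper_width: 0.0253
finger_force: 25.0
```

step_arm([
  {"x": -11, "y": -14, "z": 0, "wx": 0, "wy": 0, "wz": 0},
  {"x": -14, "y": -18, "z": 0, "wx": 0, "wy": 0, "wz": 0},
  {"x": -13, "y": -18, "z": 0, "wx": 0, "wy": 0, "wz": 0},
  {"x": -8, "y": -11, "z": 0, "wx": 0, "wy": 0, "wz": 0},
  {"x": 0, "y": 0, "z": 0, "wx": 0, "wy": 0, "wz": 0},
])

```text
time: 8.6
eef_pos: [0.5029, -0.1907, 0.072]
tcp_rot: [-3.128, -0.286, 0.001]
force: [-1.3, 0.9, -4.1]
gripper_width: 0.0255
finger_force: 25.0
```

```bash
python3 m.py w6.png; python3 -c "
import cv2;a=cv2.imread('pics/w6.png')[60:210,280:520];cv2.imwrite('pics/w6c.png',cv2.resize(a,None,fx=3,fy=3,interpolation=2))"
```

```text
8.6 [ 0.5029 -0.1907  0.072 ] [-3.128e+00 -2.860e-01  1.000e-03] [-1.3  0.9 -4.1] 0.0255 25.0
pointer_tip [384.6  83.2] 0.94 [ 0.6052 -0.2034  0.042 ]
pointer_tip [ 75.8 194.5] 0.62 [ 0.5136 -0.0391  0.042 ]
carrier_knob [322.9 292.1] 0.83 [ 0.499  -0.1903  0.078 ]
blue_mark [268.9 168.8] 0.7 [ 0.548  -0.1491  0.036 ]
red_mark [381.2  88.7] 0.78 [ 0.6028 -0.2032  0.036 ]
red_mark [324.8 163.9] 0.48 [ 0.5567 -0.1806  0.036 ]
carrier [328.  157.9] 0.56 [ 0.5553 -0.1832  0.    ]
blue [261 159  23  22 377] [272.1 169. ] [ 0.5482 -0.1509  0.036 ]
```

View pics/w6c.png

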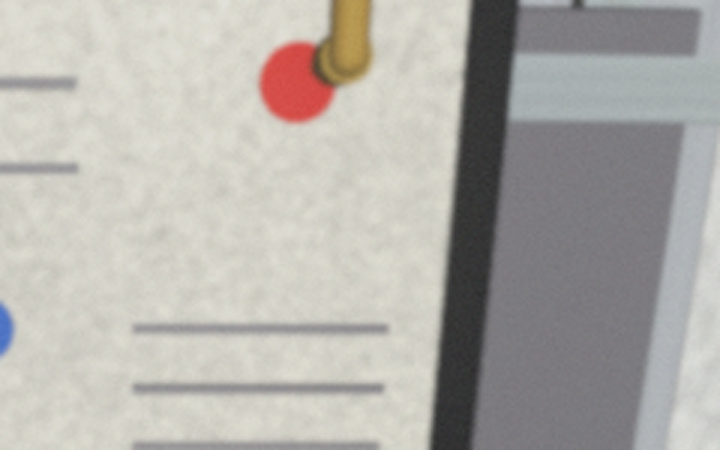

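Red is about 2 mm short of the tip (dot centre (379,88), tip about (385,83)). I'll nudge it and hold.

step_arm([
  {"x": 2, "y": 0.5, "z": 0, "wx": 0, "wy": 0, "wz": 0},
  {"x": 0, "y": 0, "z": 0, "wx": 0, "wy": 0, "wz": 0},
  {"x": 0, "y": 0, "z": 0, "wx": 0, "wy": 0, "wz": 0},
  {"x": 0, "y": 0, "z": 0, "wx": 0, "wy": 0, "wz": 0},
  {"x": 0, "y": 0, "z": 0, "wx": 0, "wy": 0, "wz": 0},
])

```text
time: 9.52
eef_pos: [0.5057, -0.1916, 0.0719]
tcp_rot: [3.129, 0.285, 0.0]
force: [1.0, -0.6, -3.8]
gripper_width: 0.0253
finger_force: 25.0
```

step_arm([
  {"x": 0, "y": 0, "z": 0, "wx": 0, "wy": 0, "wz": 0},
  {"x": 0, "y": 0, "z": 0, "wx": 0, "wy": 0, "wz": 0},
  {"x": 0, "y": 0, "z": 0, "wx": 0, "wy": 0, "wz": 0},
])

```text
time: 9.9
eef_pos: [0.5057, -0.1915, 0.072]
tcp_rot: [3.129, 0.285, 0.0]
force: [1.9, -0.7, -3.7]
gripper_width: 0.0254
finger_force: 25.0
```

```bash
python3 m.py w7.png
```

```text
9.9 [ 0.5057 -0.1915  0.072 ] [3.129 0.285 0.   ] [ 1.9 -0.7 -3.7] 0.0254 25.0
pointer_tip [379.4  86.8] 0.97 [ 0.6058 -0.202   0.042 ]
carrier_knob [326.  289.7] 0.89 [ 0.5035 -0.1924  0.078 ]
red_mark [382.2  87.6] 0.63 [ 0.6063 -0.2045  0.036 ]
carrier [324.2 159.9] 0.88 [ 0.5564 -0.1817  0.    ]
blue [261 159  23  22 376] [272.1 169.1] [ 0.551  -0.1518  0.036 ]
```

Red is within about 1 mm of the tip. I'll release and rise, then go to the carousel.

step_arm([
  {"x": 0, "y": 0, "z": 0, "wx": 0, "wy": 0, "wz": 0},
  {"x": 0, "y": 0, "z": 0, "wx": 0, "wy": 0, "wz": 0},
  {"x": 0, "y": 0, "z": 0, "wx": 0, "wy": 0, "wz": 0},
  {"x": 0, "y": 0, "z": -20, "wx": 0, "wy": 0, "wz": 0},
  {"x": 0, "y": 0, "z": -50, "wx": 0, "wy": 0, "wz": 0},
], fingers=1)

```text
time: 10.82
eef_pos: [0.5046, -0.1911, 0.1422]
tcp_rot: [-3.127, -0.285, 0.005]
force: [1.0, -0.1, -0.1]
gripper_width: 0.0727
finger_force: 0.0
```

step_arm([
  {"x": 0, "y": 0, "z": -60, "wx": 0, "wy": 0, "wz": 0},
  {"x": 0, "y": 0, "z": -60, "wx": 0, "wy": 0, "wz": 0},
  {"x": 0, "y": -40, "z": -40, "wx": 0, "wy": 0, "wz": 0},
  {"x": 10, "y": -56, "z": 0, "wx": 0, "wy": 0, "wz": 0},
  {"x": 10, "y": -56, "z": 0, "wx": 0, "wy": 0, "wz": 0},
])

```text
time: 11.45
eef_pos: [0.4975, -0.037, 0.3041]
tcp_rot: [3.128, 0.284, 0.004]
force: [1.8, 1.0, -0.0]
gripper_width: 0.0909
finger_force: 0.0
```

step_arm([
  {"x": 10, "y": -56, "z": 0, "wx": 0, "wy": 0, "wz": 0},
  {"x": 10, "y": -56, "z": 0, "wx": 0, "wy": 0, "wz": 0},
  {"x": 10, "y": -56, "z": 0, "wx": 0, "wy": 0, "wz": 0},
  {"x": 10, "y": -56, "z": 0, "wx": 0, "wy": 0, "wz": 0},
  {"x": 0, "y": 0, "z": 0, "wx": 0, "wy": 0, "wz": 0},
])

```text
time: 12.08
eef_pos: [0.4962, 0.192, 0.3033]
tcp_rot: [-3.128, -0.291, -0.002]
force: [-0.2, -0.7, -0.9]
gripper_width: 0.0911
finger_force: 0.0
```

```bash
cat > n.py <<'E'
from h import *
import sys
s=manip.sense();print(round(s['time'],2),np.round(s['eef_pos'],4),np.round(s['tcp_rot'],3),np.round(s['q'],2),round(s['gripper_width'],4),round(s['finger_force'],1))
for n in sys.argv[1:]:
    C,a,d=snap(n,n+str(int(s['time']*100))+'.png')
    for l,z in [('front',.022),('carousel_knob',.124)]+[('stamp_'+c,.022) for c in 'red green blue black white purple'.split()]+[('pointer_tip',.042),('red_mark',.036)]:
        for r in manip.place_of(n,l)[:2]: print(n,l,np.round(r['uv'],1),round(r['conf'],2),np.round(atz(C,r['uv'],z),4))
E
python3 n.py wrist; ls pics
```

```text
12.07 [0.4962 0.192  0.3033] [-3.128e+00 -2.910e-01 -2.000e-03] [0.33 0.03 2.03 0.   1.08 1.71] 0.0911 0.0
wrist front [225.9 320.4] 0.93 [0.2311 0.3043 0.022 ]
wrist carousel_knob [305.3 119.5] 0.63 [0.5672 0.225  0.124 ]
wrist stamp_red [259.  136.2] 0.78 [0.5308 0.2875 0.022 ]
wrist stamp_red [353.7 148.5] 0.45 [0.5382 0.1598 0.022 ]
wrist stamp_green [354.3 151.4] 0.7 [0.5346 0.1581 0.022 ]
wrist stamp_blue [304.3 166.9] 0.72 [0.5012 0.221  0.022 ]
wrist stamp_blue [307.1 120.5] 0.2 [0.5626 0.2278 0.022 ]
wrist stamp_black [360.6  94.1] 0.57 [0.6078 0.1657 0.022 ]
wrist stamp_white [313.5  58.6] 0.89 [0.6381 0.2328 0.022 ]
wrist stamp_purple [262.8  80.2] 0.65 [0.6013 0.2918 0.022 ]
wrist pointer_tip [631.  151.6] 0.45 [ 0.6072 -0.2016  0.042 ]
wrist red_mark [629.7 152.5] 0.88 [ 0.6061 -0.2064  0.036 ]
wrist red_mark [304.5 166.4] 0.26 [0.5044 0.2205 0.036 ]
scene0.png
side0.png
w1.png
w2.png
w3.png
w4.png
w5.png
w5c.png
w6.png
w6c.png
w7.png
wrist0.png
wrist1207.png
```

Run:
```python
from h import *
a=cv2.imread('pics/wrist1207.png'); C=cam('wrist')
hsv=cv2.cvtColor(a,cv2.COLOR_BGR2HSV)
m=cv2.inRange(hsv,(3,150,80),(17,255,255))
k,_,st,ce=cv2.connectedComponentsWithStats(m)
for i in range(1,k):
    if st[i,4]>40: print(st[i],ce[i].round(1),[np.round(atz(C,ce[i],z),4) for z in (0,.01,.02)])
cv2.imwrite('pics/c1.png',cv2.resize(a[20:320,140:440],None,fx=2,fy=2,interpolation=2)[:600])
```

```text
[281 187  24  26 226] [291.5 201.4] [array([0.4433, 0.2285, 0.    ]), array([0.4463, 0.228 , 0.01  ]), array([0.4494, 0.2274, 0.02  ])]
```

View pics/c1.png

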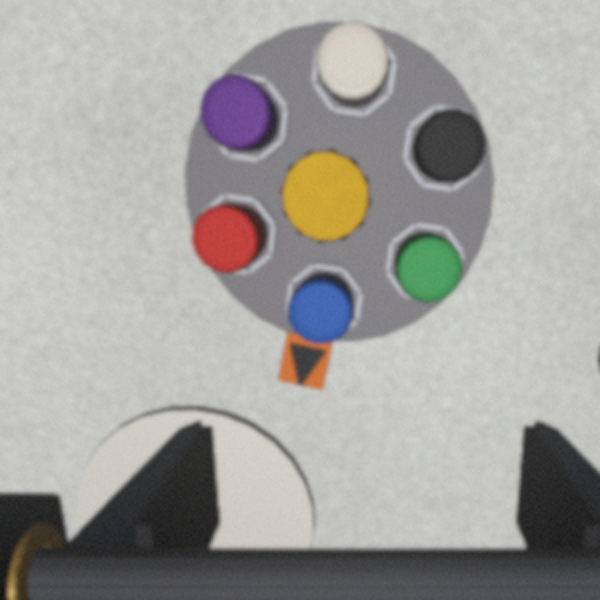

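The crop shows the red stamp at left (227,238) and the tongue under blue, at (303,362). The axis is at about (0.5685,0.226), red at 123° and front at about 179°, so the turn is +0.98 rad world (tool wz negative). Descending on the knob.

step_arm([
  {"x": 40, "y": -10, "z": 20, "wx": 0, "wy": 0, "wz": 0},
  {"x": 37, "y": -10, "z": 20, "wx": 0, "wy": 0, "wz": 0},
  {"x": 0, "y": 0, "z": 50, "wx": 0, "wy": 0, "wz": 0},
  {"x": 0, "y": 0, "z": 45, "wx": 0, "wy": 0, "wz": 0},
  {"x": 0, "y": 0, "z": 20, "wx": 0, "wy": 0, "wz": 0},
])

```text
time: 13.25
eef_pos: [0.5678, 0.2222, 0.1446]
tcp_rot: [3.128, 0.285, -0.005]
force: [-0.3, 0.4, -1.5]
gripper_width: 0.0911
finger_force: 0.0
```

step_arm([
  {"x": 0, "y": 0, "z": 0, "wx": 0, "wy": 0, "wz": 0},
  {"x": 0, "y": 0, "z": 0, "wx": 0, "wy": 0, "wz": 0},
  {"x": 0, "y": 0, "z": 0, "wx": 0, "wy": 0, "wz": 0},
  {"x": 0, "y": 0, "z": 0, "wx": 0, "wy": 0, "wz": 0},
  {"x": 0, "y": 0, "z": 0, "wx": 0, "wy": 0, "wz": 0},
], fingers=0, squeeze=25)

```text
time: 13.88
eef_pos: [0.569, 0.2231, 0.1475]
tcp_rot: [-3.128, -0.285, -0.001]
force: [-7.5, 33.7, 2.5]
gripper_width: 0.0443
finger_force: 17.2
```

step_arm([
  {"x": 0, "y": 0, "z": 0, "wx": 0, "wy": 0, "wz": 0},
  {"x": 0, "y": 0, "z": 0, "wx": 0, "wy": 0, "wz": 0},
  {"x": 0, "y": 0, "z": 0, "wx": 0, "wy": 0, "wz": 0},
])

```text
time: 14.25
eef_pos: [0.5687, 0.2254, 0.1474]
tcp_rot: [-3.125, -0.284, -0.001]
force: [-6.1, 26.9, -0.8]
gripper_width: 0.0394
finger_force: 25.0
```

The grip is off-centre by about 3 mm (27 N sideways), so I'll relieve that and then turn.

step_arm([
  {"x": -0.5, "y": -3, "z": 0, "wx": 0, "wy": 0, "wz": 0},
  {"x": 0, "y": 0, "z": 0, "wx": 0, "wy": 0, "wz": -0.05},
  {"x": 0, "y": 0, "z": 0, "wx": 0, "wy": 0, "wz": -0.1},
  {"x": 0, "y": 0, "z": 0, "wx": 0, "wy": 0, "wz": -0.1},
  {"x": 0, "y": 0, "z": 0, "wx": 0, "wy": 0, "wz": -0.05},
])

```text
time: 14.88
eef_pos: [0.5686, 0.2255, 0.1474]
tcp_rot: [3.05, 0.753, 0.003]
force: [5.2, -3.4, 1.4]
gripper_width: 0.0395
finger_force: 25.0
```

```bash
python3 n.py side
```

```text
14.88 [0.5686 0.2255 0.1474] [3.05e+00 7.53e-01 3.00e-03] [ 0.34  0.37  1.95 -0.    0.82  1.43] 0.0395 25.0
side front [316.4 386.5] 0.93 [0.226  0.3096 0.022 ]
side front [248.2 290.3] 0.56 [0.491  0.2306 0.022 ]
side carousel_knob [222.  232.3] 0.46 [0.5714 0.2242 0.124 ]
side stamp_red [223.9 292.2] 0.89 [0.5217 0.2695 0.022 ]
side stamp_red [255.8 279.7] 0.21 [0.5049 0.1976 0.022 ]
side stamp_green [252.9 261.5] 0.66 [0.5553 0.1617 0.022 ]
side stamp_blue [255.7 281.7] 0.92 [0.5002 0.202  0.022 ]
side stamp_black [228.1 250.9] 0.67 [0.6239 0.1761 0.022 ]
side stamp_black [353.8 206.5] 0.4 [ 0.5412 -0.1672  0.022 ]
side stamp_white [199.5 262.5] 0.88 [0.6357 0.2471 0.022 ]
side stamp_purple [198.6 287.6] 0.66 [0.5697 0.298  0.022 ]
side pointer_tip [344.7 187.9] 0.54 [ 0.5974 -0.1958  0.042 ]
side red_mark [343.8 190.4] 0.55 [ 0.5971 -0.1921  0.036 ]
```

The carousel follows the gripper, with the sideways force gone. Turning the remaining 0.68 rad.

step_arm([
  {"x": 0, "y": 0, "z": 0, "wx": 0, "wy": 0, "wz": -0.07},
  {"x": 0, "y": 0, "z": 0, "wx": 0, "wy": 0, "wz": -0.1},
  {"x": 0, "y": 0, "z": 0, "wx": 0, "wy": 0, "wz": -0.1},
  {"x": 0, "y": 0, "z": 0, "wx": 0, "wy": 0, "wz": -0.1},
  {"x": 0, "y": 0, "z": 0, "wx": 0, "wy": 0, "wz": -0.1},
])

```text
time: 16.05
eef_pos: [0.5689, 0.2252, 0.1474]
tcp_rot: [2.789, 1.443, 0.003]
force: [7.4, -4.9, -1.4]
gripper_width: 0.0396
finger_force: 25.0
```

step_arm([
  {"x": 0, "y": 0, "z": 0, "wx": 0, "wy": 0, "wz": -0.1},
  {"x": 0, "y": 0, "z": 0, "wx": 0, "wy": 0, "wz": -0.07},
  {"x": 0, "y": 0, "z": 0, "wx": 0, "wy": 0, "wz": -0.04},
  {"x": 0, "y": 0, "z": 0, "wx": 0, "wy": 0, "wz": 0},
  {"x": 0, "y": 0, "z": 0, "wx": 0, "wy": 0, "wz": 0},
])

```text
time: 16.68
eef_pos: [0.5689, 0.2252, 0.1474]
tcp_rot: [2.625, 1.723, 0.003]
force: [8.3, -5.2, -2.1]
gripper_width: 0.0395
finger_force: 25.0
```

```bash
python3 n.py side scene; python3 -c "
import cv2,glob
f=sorted(glob.glob('pics/side1*.png'))[-1];a=cv2.imread(f)[200:350,140:340];b=cv2.imread(f.replace('side','scene'))[90:240,300:440]
cv2.imwrite('pics/c2.png',cv2.resize(cv2.hconcat([a,b]),None,fx=2.3,fy=2.3,interpolation=2))"
```

```text
16.68 [0.5689 0.2252 0.1474] [2.625 1.723 0.003] [ 0.34  0.37  1.95 -0.    0.82  0.75] 0.0395 25.0
side front [317.  386.1] 0.81 [0.2258 0.3083 0.022 ]
side front [249.2 290.5] 0.64 [0.4891 0.2296 0.022 ]
side carousel_knob [194.8 274.8] 0.71 [0.5009 0.3431 0.124 ]
side carousel_knob [344.8 188.1] 0.69 [ 0.5088 -0.0864  0.124 ]
side stamp_red [244.7 288.2] 0.87 [0.501  0.2315 0.022 ]
side stamp_red [232.9 201.2] 0.55 [0.7812 0.0339 0.022 ]
side stamp_blue [246.5 290.2] 0.75 [0.4937 0.2329 0.022 ]
side stamp_blue [260.6 264.6] 0.64 [0.5353 0.1569 0.022 ]
side stamp_black [203.1 255.1] 0.94 [0.6515 0.2255 0.022 ]
side stamp_white [192.4 279.2] 0.71 [0.6006 0.2914 0.022 ]
side stamp_white [323.9 247.2] 0.15 [0.4795 0.0139 0.022 ]
side stamp_purple [212.6 296.3] 0.87 [0.5281 0.2936 0.022 ]
side stamp_purple [284.1 182.6] 0.32 [ 0.7563 -0.1266  0.022 ]
side pointer_tip [372.9 187.7] 0.66 [ 0.5449 -0.2494  0.042 ]
side red_mark [344.1 190. ] 0.57 [ 0.5979 -0.1943  0.036 ]
side red_mark [277.  222.9] 0.33 [0.6118 0.0354 0.036 ]
scene front [289.4  78.6] 0.91 [0.2359 0.3174 0.022 ]
scene front [343.8 141. ] 0.69 [0.4925 0.2264 0.022 ]
scene carousel_knob [376.  129.4] 0.56 [0.5757 0.2376 0.124 ]
scene stamp_red [346.4 140.5] 0.64 [0.4972 0.232  0.022 ]
scene stamp_green [364.6 178.6] 0.88 [0.6048 0.1591 0.022 ]
scene stamp_blue [344.2 162.8] 0.84 [0.5342 0.1683 0.022 ]
scene stamp_black [389. 173.] 0.58 [0.6462 0.2117 0.022 ]
scene stamp_white [390.7 145.9] 0.74 [0.6031 0.2886 0.022 ]
scene pointer_tip [277.7 284.2] 0.66 [ 0.6101 -0.2068  0.042 ]
scene red_mark [389.1 171.5] 0.21 [0.6474 0.2068 0.036 ]
```

View pics/c2.png

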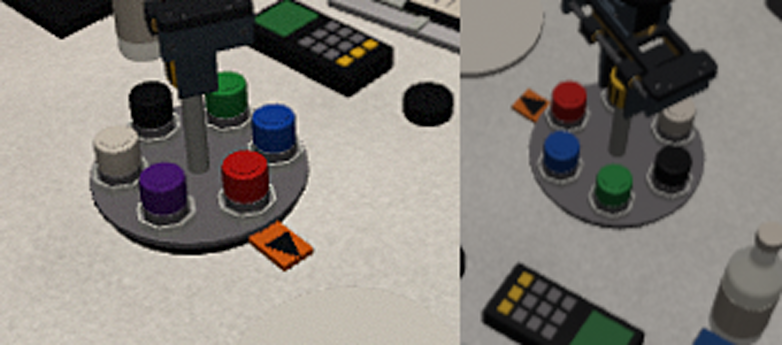

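Red faces the tongue in both views, at about 175.5° against 179° for front. I'll trim 0.04 rad, settle and hand in.

step_arm([
  {"x": 0, "y": 0, "z": 0, "wx": 0, "wy": 0, "wz": -0.04},
  {"x": 0, "y": 0, "z": 0, "wx": 0, "wy": 0, "wz": 0},
  {"x": 0, "y": 0, "z": 0, "wx": 0, "wy": 0, "wz": 0},
  {"x": 0, "y": 0, "z": 0, "wx": 0, "wy": 0, "wz": 0},
  {"x": 0, "y": 0, "z": 0, "wx": 0, "wy": 0, "wz": 0},
])

```text
time: 18.4
eef_pos: [0.569, 0.2252, 0.1474]
tcp_rot: [2.59, 1.775, 0.003]
force: [8.7, -5.6, -1.8]
gripper_width: 0.0395
finger_force: 25.0
```

```bash
python3 n.py side | grep -E "red|front|purple|^1"; python3 -c "
from plant import manip
print(manip.close_job())"
```

```text
18.4 [0.569  0.2252 0.1474] [2.59  1.775 0.003] [ 0.34  0.37  1.95 -0.    0.82  0.71] 0.0395 25.0
side front [320.6 387.5] 0.72 [0.2195 0.3063 0.022 ]
side front [235.9 254.5] 0.68 [0.6012 0.172  0.022 ]
side stamp_red [245.6 288.2] 0.61 [0.4997 0.2302 0.022 ]
side stamp_purple [213.8 296.2] 0.63 [0.5266 0.2916 0.022 ]
side red_mark [346.8 191.2] 0.83 [ 0.5888 -0.1946  0.036 ]
the job is handed in; nothing more can be done
None
```

I handed the job in at about 18 s with no verdict returned: blue was held about 1 mm from the pointer for over a second, red was left about 1 mm from it by wrist camera, and the red stamp faces the orange tongue to within a few degrees, with the knob gripped at 25 N.

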